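Pin-gauge three drilled blocks and tray the good one

ROBOT

A 6-joint arm with a two-finger parallel gripper is mounted at the origin on the work surface; the furniture and walls round the work are solid. World frame = base frame: x ahead of the robot, y to its left, z up, the work surface at z = 0. Lengths are in m, angles in rad, forces in N, time in s.
With the tool pointing down it reaches from about 0.35 to 1 m from the base axis. Payload 7.1 kg.
Tool frame: the origin (TCP) lies midway between the tips of the shut fingers; the grasp point (between the pads) lies robot.pinch_z behind it (robot.pinch_z is the distance from the TCP to the grasp point, in m); z points along the fingers, y is the line along which they close (so a half turn about z gives the same grasp; the last joint's range is limited). The gripper opens to 85 mm and grips with 20 to 120 N. Pads are 22 mm wide; open, the fingers measure 114 mm over their backs; the gripper's body (76 mm by 85 mm) begins 54 mm behind the grasp point. The pads swing forward as they close: fully open they stand 13 mm farther back than shut.
Start: joints at [-1.269, 0.423, 1.63, -0, 1.089, -0.019], TCP at [0.197, -0.593, 0.231] pointing down, gripper open.
Joint ranges: [-3, 3], [-0.9, 2.11], [0.09, 2.58], [-1.31, 4.45], [0.11, 2.69], [-2.54, 2.54]. Speed limits (rad/s): [2.39, 2.39, 3.01, 3.14, 3.14, 3.14].

INTERFACE

Orientations are given as a unit quaternion [w, x, y, z].
In Python, from workcell import robot, optics gives the robot as it stands.
- The arm moves only by the tool arm_command, never from a script. Its argument "deltas" is text: rows parted by semicolons, each of 6 numbers parted by spaces: the shift along the world's x, y, z in m, then the turn, a rotation vector about the world's x, y, z in degrees. A call has 1 to 8 rows; each row is the pose to reach, as a shift and turn from the pose commanded when the call began; what a row does not reach only later rows make up. A row lasts 1/10 s, in which the tool goes at most 50 mm and 8.59 degrees, less where a joint would pass 70% of its speed; a pose out of reach is approached as far as the arm can. A call with a gripper value outside its range is refused whole. "claw" is the opening, from 0 (shut) to 1 (fully open), set as the call begins (left out, the last holds). The fingers move at their own pace and stop on an object; "squeeze" is the grip in N (left out, the last holds). Time passes only in rows, so rows that repeat a pose let the fingers close. It gives the time, the measured TCP pose, the force, the opening and the grip force at its end, in the units of the state.
- robot.read_state(): the state, without advancing time (a new reading comes with each control period).
- optics.read_camera(name): name is "scene" or "side" or "wrist"; returns (picture, depth): 480x640x3 uint8, red, green, blue; 480x640 float32, m along the optical axis (not along the pixel's ray), 0 where there is no reading.
- optics.get_calibration(name): a dict with "camera_matrix" (3x3 intrinsics, pixels), "dist" ([k1, k2, p1, p2, k3] as OpenCV has them; the pictures are not rectified), "R" (3x3) and "t" (3): a world point X has camera coordinates R X + t. Camera axes: x right, y down, z forward; pixel columns grow to the right and rows downward; lengths in m; the calibration is good to about 2 mm. A picture is of the moment at which its call begins: read the wrist's pose just before it. get_calibration takes no time and is no camera call; for the wrist camera it gives the pose at the moment of the call.
- robot.sign_off(): hands the job in; it is judged then, once.
The state is a dict: "time": time; "joint_pos": joint angles; "joint_velocities": joint speeds; "tau": joint torques, N m; "tool_pos": TCP position; "tool_rot": TCP orientation; "ft_force": force on the tool from outside, world axes, zero at the start; "torque": the same for the moment, N m; "grip_width": finger opening in m; "grip_force": force on a finger pad.
Only numpy, scipy, OpenCV 4.12 (cv2) and the standard library are available. Lean on these libraries where they do the work, as an engineer would, in place of code of your own. Each camera call takes 0.05 s, during which the arm holds its last target. There are 200 camera calls.

TASK

Take the pin gauge from its stand and try it in the bores of the three aluminium blocks where they sit in their nests, pressing only lightly (a few newtons), until you find the one block that takes the pin fully, down to its shoulder. Leave the gauge standing fully home in that block, then grip the block, lift it over with the gauge in it, and set it down gently and upright near the middle of the white tray. Leave the other two blocks in their nests and the other things on the table where they are.

Things in the scene. Friction and masses are not known exactly. Their poses are not given: they have to be found in the camera images.
- nest_plate: Grey plastic plate fixed to the table, 64 (x) x 230 (y) x 6 mm; origin at its underside's centre, z up. Three nests in a row along y, 75 mm apart, each with a rim up to 14 mm above the table, 52 mm square outside, 44 mm inside. In each stands a loose aluminium block, sides parallel to the plate's x and y within 0.1 rad, free to grip from 14 to 42 mm above the table.
- bore_left (a point): Centre of the bore mouth of the block in the left (+y) nest, on the block's top 42 mm above the table, if the block were centred in its nest; the true bore may be up to 1.5 mm off in x and in y (the block has 2 mm of play each side). x, y, z as the nest plate. Block: 40 x 40 x 36 mm tall, 130 g.
- bore_middle (a point): Centre of the bore mouth of the block in the middle nest, on the block's top 42 mm above the table, if the block were centred in its nest; the true bore may be up to 1.5 mm off in x and in y (the block has 2 mm of play each side). x, y, z as the nest plate. All three bores look alike: vertical, through, 13.2 mm at the mouth.
- bore_right (a point): Centre of the bore mouth of the block in the right (-y) nest, on the block's top 42 mm above the table, if the block were centred in its nest; the true bore may be up to 1.5 mm off in x and in y (the block has 2 mm of play each side). x, y, z as the nest plate. 
- gauge_stand: Black plastic block fixed to the table, 46 x 46 x 34 mm tall, with a 16 mm hole in which the gauge stands at the start; origin at its underside's centre. About the bores: one block (a different one each time) is 13.2 mm right down and takes the whole pin; the other two narrow to 10 mm at 10 to 17 mm below the mouth, and the pin stops there, entered 10 to 20 mm of its 26.
- gauge_grip (a point): Centre of the steel pin gauge's square grip (20 x 20 x 40 mm tall, flats along this point's x and y, z up; loose, 70 to 120 g). Its underside, 20 mm below this point, is the shoulder; from it a round 12 mm pin goes down 26 mm, the last 3.5 mm tapering to 7 mm. At the start this point is 54 mm above the table; fully home in a block it is 20 mm above the block's top.
- tray: White plastic open tray fixed to the table, 110 x 110 x 18 mm outside, walls and floor 4 to 5 mm thick; origin at the centre of its underside, z up.
- tray_in (a point): Centre of the tray's inner floor; the inside is 102 x 102 mm.
- petri_dish: Bystander: closed petri dish 62 mm wide, 13 mm high, loose; origin at the centre of its underside.
- union_1: Bystander: tube union, 38 mm long, 12 mm thick, loose; origin at the centre of its underside.
- vial_1: Bystander: closed glass vial 27 mm wide, 60 mm high, loose; origin at the centre of its underside.
Mind the look-alikes: they are no part of the job. Leave any orange or purple look-alike of the part that bears gauge_grip alone.

How it is judged:
On the way:
1. the gauge is fully home, to its shoulder, in a block in its nest (((horizontal distance between gauge_grip and bore_left below 0.006 m and z of gauge_grip in the frame of bore_left between 0.017 and 0.0225 m and angle between gauge_grip's own z axis and vertical below 0.09 rad) or (horizontal distance between gauge_grip and bore_middle below 0.006 m and z of gauge_grip in the frame of bore_middle between 0.017 and 0.0225 m and angle between gauge_grip's own z axis and vertical below 0.09 rad) or (horizontal distance between gauge_grip and bore_right below 0.006 m and z of gauge_grip in the frame of bore_right between 0.017 and 0.0225 m and angle between gauge_grip's own z axis and vertical below 0.09 rad))), for 0.2 s.
At the end, for the whole second after the job is handed in: The gauge stands upright (within 0.1 rad), at rest and fully home (shoulder on the block's top within about 3 mm) in a block that stands on the tray's floor, its axis within 35 mm of the tray's centre; the other two blocks still stand in their nests (the plate bears both, more than 2 N) (horizontal distance between gauge_grip and tray_in below 0.035 m and z of gauge_grip in the frame of tray_in between 0.053 and 0.0595 m and angle between gauge_grip's own z axis and vertical below 0.1 rad and contact force between nest_plate and anything else above 2 N); the robot touches nothing.
It fails at once if the nest plate, with what stands on it, is loaded with more than 35 N (contact force between nest_plate and anything else above 35 N).
It fails at once if the tray is loaded with more than 70 N (pressed hard or dropped on) (contact force between tray and anything else above 70 N).
It fails at once if the petri bystander is shoved more than 15 mm (distance of petri_dish from where it was at the start of the episode above 0.015 m).
It fails at once if the union bystander is shoved more than 15 mm (distance of union_1 from where it was at the start of the episode above 0.015 m).
It fails at once if the vial bystander is shoved more than 15 mm (distance of vial_1 from where it was at the start of the episode above 0.015 m).
It also fails if it takes over 72 s, if anything falls off the work surface, if the arm or the gripper's body presses on something with over 40 N, if the wrist force passes 120 N, or if a joint passes its speed limit or range.

## Working session

There is one attempt and no reset: what is moved stays moved. The work goes in short steps, Python scripts to look and compute and a tool call to move; the robot and the scene stay as the last step left them, time stands still between calls to the robot, and variables do not carry over. Pictures are saved under pics/ and viewed, at most 10 in all, crops included, and the job is handed in when it is done.

Besides the shell and the picture viewer there is one more tool, called after "Call:" in YAML: its name, and indented under it one key for each argument. arm_command: Moves the arm, as the interface text tells. Its arguments: {"type":"object","properties":{"deltas":{"type":"string"},"claw":{"type":"number"},"squeeze":{"type":"number"}},"required":["deltas"]}

```bash
mkdir -p pics; ls
python3 - <<'E'
from workcell import robot, optics
import cv2, numpy as np
print(robot.pinch_z, robot.read_state())
ims=[]
for n in ["scene","side"]:
    p,d=optics.read_camera(n); c=optics.get_calibration(n)
    np.savez(f"{n}.npz",p=p,d=d,**{k:np.array(v) for k,v in c.items()})
    cv2.imwrite(f"pics/{n}0.png",p[:,:,::-1])
    print(n,(-np.array(c["R"]).T@np.array(c["t"])).round(3), np.array(c["R"])[2].round(2))
E
```

```text
pics
0.0187 {'time': 0.0, 'joint_pos': array([-1.26900101e+00,  4.23839575e-01,  1.63073155e+00, -9.04143139e-06,
        1.08863516e+00, -1.89969177e-02]), 'joint_velocities': array([-2.94055562e-03, -1.93987290e-03,  2.28809371e-03,  1.18895368e-03,
        1.81908960e-05, -9.45260105e-04]), 'tau': array([ 1.23939612e-03, -5.57381094e+01, -2.81739807e+01, -1.04189880e-04,
        7.41803757e-03, -2.58225680e-05]), 'tool_pos': array([ 0.19692511, -0.59255286,  0.23053018]), 'tool_rot': array([-7.98199176e-04,  9.87163441e-01,  1.59711272e-01, -1.17666983e-04]), 'ft_force': array([-0.45119156,  0.1852219 , -0.04874828]), 'torque': array([ 0.01468948, -0.05582532, -0.05477025]), 'grip_force': 0.0, 'grip_width': 0.08531141826109144}
scene [ 0.974 -0.601  0.954] [-0.45  0.4  -0.8 ]
side [0.285 1.175 0.672] [ 0.13 -0.91 -0.41]
```

View pics/scene0.png

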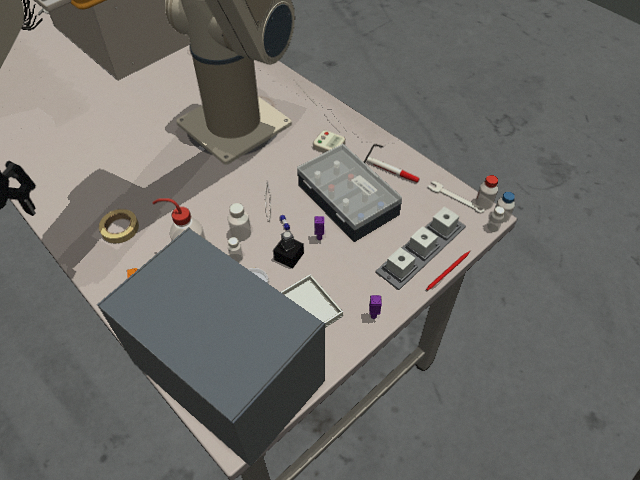

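View pics/side0.png

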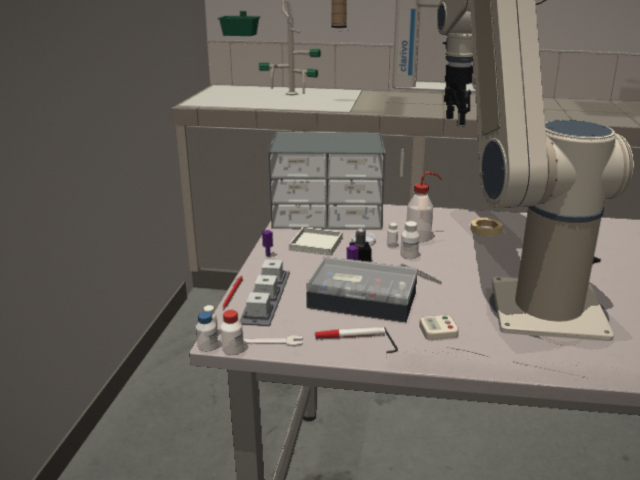

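The scene view shows the grey gauge in the black stand at about (289,248), the blocks at (446,219), (424,239) and (401,262), and the tray at about (312,300), partly behind the cabinet. The purple look-alikes are at (319,228) and (375,306), and something orange is at (131,272). The steel grey one in the black stand fits the description. I'll measure it and confirm with an enlarged crop.

```bash
cat > h.py <<'E'
import numpy as np, cv2
def cloud(p,d,c):
    h,w=d.shape
    uv=np.stack(np.meshgrid(np.arange(w),np.arange(h)),-1).reshape(-1,1,2).astype(np.float64)
    n=cv2.undistortPoints(uv,np.array(c["camera_matrix"]),np.array(c["dist"])).reshape(h,w,2)
    X=np.dstack([n*d[...,None],d])
    W=(X-np.array(c["t"]))@np.array(c["R"])
    W[d==0]=np.nan
    return W
def load(f):
    z=np.load(f); return z["p"],z["d"],z
def project(P,c):
    r=cv2.Rodrigues(np.array(c["R"]))[0]
    return cv2.projectPoints(np.array(P,float).reshape(-1,3),r,np.array(c["t"]),np.array(c["camera_matrix"]),np.array(c["dist"]))[0].reshape(-1,2)
E
python3 - <<'E'
from h import *
p,d,c=load("scene.npz"); W=cloud(p,d,c)
for n,uv in dict(tableA=(350,280),gtop=(289,237),gmid=(289,243),stand=(281,255),b1=(446,219),b1top=(438,216),b2top=(415,236),b3top=(393,259),b3=(408,270),traymid=(312,297),trayedge=(341,312),cab=(200,300),cabe=(322,322),purA=(319,222),purB=(375,300),boxtop=(350,190),boxc=(399,200),union=(284,224),pet=(260,275),vial=(237,212),vial2=(234,245)).items():
    print(n,uv,W[uv[1],uv[0]].round(3))
z=W[...,2]
def comp(m,name):
    n,l,s,ce=cv2.connectedComponentsWithStats(m.astype(np.uint8))
    for i in range(1,n):
        if s[i,4]>25:
            q=W[l==i]; q=q[np.isfinite(q[:,0])]
            r=cv2.minAreaRect(q[:,:2].astype(np.float32)*1000)
            print(name,s[i],q.mean(0).round(4),[np.round(x,1) for x in r])
m=np.zeros(z.shape,bool); m[195:290,375:470]=1
comp(m&(abs(z-.042)<.003),"blk"); 
m=np.zeros(z.shape,bool); m[225:270,270:306]=1
comp(m&(abs(z-.034)<.004),"stand"); comp(m&(abs(z-.074)<.004),"gtop")
cv2.imwrite("pics/c1.png",cv2.resize(p[190:340,230:430,::-1],(800,600),interpolation=cv2.INTER_CUBIC))
E
```

```text
tableA (350, 280) [ 0.548 -0.124 -0.   ]
gtop (289, 237) [ 0.426 -0.178  0.076]
gmid (289, 243) [ 0.426 -0.179  0.057]
stand (281, 255) [ 0.421 -0.198  0.029]
b1 (446, 219) [0.599 0.11  0.044]
b1top (438, 216) [0.581 0.107 0.042]
b2top (415, 236) [0.582 0.03  0.041]
b3top (393, 259) [ 0.591 -0.047  0.042]
b3 (408, 270) [ 0.621 -0.032  0.019]
traymid (312, 297) [ 0.527 -0.21   0.003]
trayedge (341, 312) [ 0.597 -0.199  0.019]
cab (200, 300) [ 0.51  -0.427  0.213]
cabe (322, 322) [ 0.669 -0.316  0.214]
purA (319, 222) [ 0.435 -0.104  0.069]
purB (375, 300) [ 0.642 -0.156  0.067]
boxtop (350, 190) [0.409 0.012 0.059]
boxc (399, 200) [0.502 0.068 0.058]
union (284, 224) [ 0.351 -0.13   0.011]
pet (260, 275) [ 0.42  -0.255  0.012]
vial (237, 212) [ 0.311 -0.217  0.087]
vial2 (234, 245) [ 0.353 -0.263  0.057]
blk [381 203  19  12  26] [0.4976 0.0491 0.0419] [array([497.8,  47. ]), array([50.2,  3.2]), np.float64(83.4)]
blk [434 206  25  22 241] [0.5935 0.1165 0.0424] [array([592.9, 116.6]), array([41.2, 44.8]), np.float64(3.4)]
blk [411 226  27  23 279] [0.5967 0.0408 0.0423] [array([596.2,  41.5]), array([41.2, 43.2]), np.float64(3.0)]
blk [387 247  28  24 293] [ 0.6012 -0.0344  0.0423] [array([600.6, -34.2]), array([41.6, 43.4]), np.float64(2.9)]
stand [273 239  31  22 279] [ 0.4232 -0.1808  0.0346] [array([ 417.4, -176.1]), array([48. , 49.1]), np.float64(16.7)]
gtop [281 230  13  12  87] [ 0.419  -0.1773  0.0743] [array([ 417.9, -176.6]), array([21.1, 21.5]), np.float64(84.4)]
```

View pics/c1.png

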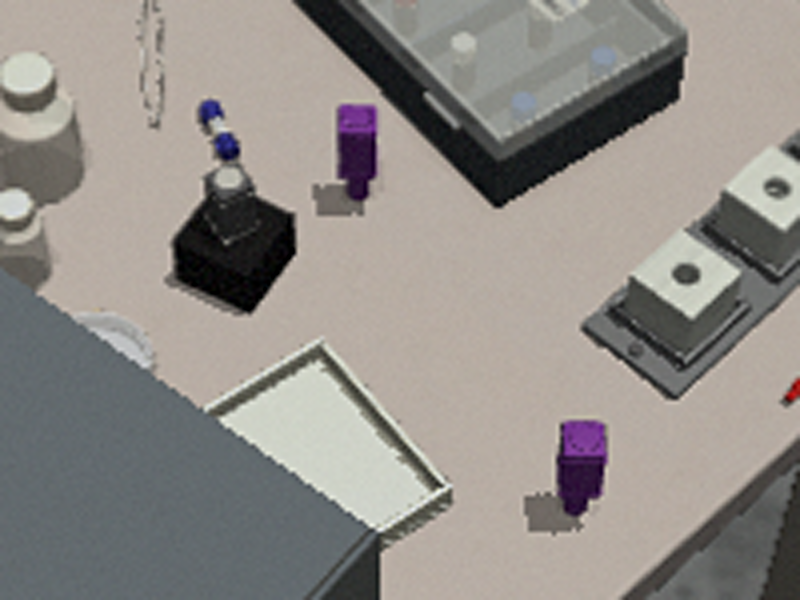

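The crop confirms it: the only steel-grey gauge stands in the black stand at crop (230,200). The purple ones are the look-alikes. Next I need the tray and cabinet extents.

Run:
```python
from h import *
for n in ["scene","side"]:
    p,d,c=load(n+".npz"); W=cloud(p,d,c); z=W[...,2]
    def rep(m,name):
        q=W[m]; 
        if len(q)<10: return
        r=cv2.minAreaRect(q[:,:2].astype(np.float32)*1000); print(n,name,len(q),q[:,:2].min(0).round(3),q[:,:2].max(0).round(3),[np.round(x,1) for x in r])
    x,y=W[...,0],W[...,1]
    box=(x>.40)&(x<.68)&(y<-.13)&(y>-.36)
    br=p.min(2)>150
    rep(box&(x>.44)&(z>.0015)&(z<.0075)&(y<-.14),"trayfloor")
    rep((x>.45)&(x<.63)&(y<-.14)&(y>-.34)&(z>.0145)&(z<.0215),"trayrim")
    rep((x>.2)&(x<.8)&(y<-.2)&(y>-.8)&(abs(z-.213)<.006),"cabtop")
    if n=="side": rep((x>.3)&(x<.8)&(y<-.2)&(y>-.5)&(z>.05)&(z<.2),"cabface")
    rep((x>.36)&(x<.46)&(y>-.23)&(y<-.12)&(abs(z-.074)<.004),"gtop")
    u=project([[.53,-.21,.0045]],c); print(u)
```

```text
scene trayfloor 2160 [ 0.44 -0.36] [ 0.68 -0.14] [array([ 560.1, -249.8]), array([219.5, 239.6]), np.float64(90.0)]
scene trayrim 241 [ 0.481 -0.253] [ 0.598 -0.181] [array([ 539.3, -223.6]), array([ 72.7, 113.2]), np.float64(82.8)]
scene cabtop 22310 [ 0.377 -0.553] [ 0.701 -0.315] [array([ 538.7, -433.5]), array([303.3, 200.2]), np.float64(7.9)]
scene gtop 87 [ 0.407 -0.187] [ 0.429 -0.166] [array([ 417.9, -176.6]), array([21.1, 21.5]), np.float64(84.4)]
[[313.02487584 297.74641593]]
side trayfloor 704 [ 0.441 -0.358] [ 0.68  -0.144] [array([ 559.6, -252.5]), array([214.6, 237.1]), np.float64(87.5)]
side trayrim 284 [ 0.45 -0.34] [ 0.627 -0.178] [array([ 543. , -261.3]), array([161.8, 176.4]), np.float64(86.6)]
side cabtop 2385 [ 0.379 -0.556] [ 0.7   -0.309] [array([ 539.4, -435.7]), array([300.7, 220.7]), np.float64(8.0)]
side cabface 6261 [ 0.3 -0.5] [ 0.692 -0.2  ] [array([ 487. , -378.8]), array([243.1, 460.1]), np.float64(73.1)]
side gtop 35 [ 0.407 -0.186] [ 0.427 -0.164] [array([ 417.3, -175.7]), array([22.4, 19.2]), np.float64(84.3)]
[[316.29781039 247.43014334]]
```

Call:
arm_command:
  deltas: "0 0 0.05 0 0 8; 0.01 0.03 0.085 0 0 16; 0.03 0.07 0.1 0 0 24; 0.05 0.11 0.1 0 0 32; 0.072 0.152 0.1 0 0 40; 0.095 0.195 0.1 0 0 48; 0.118 0.238 0.1 0 0 56; 0.14 0.28 0.1 0 0 64"
  claw: 1

```text
time: 0.9
tool_pos: [0.3374, -0.3111, 0.3312]
tool_rot: [-0.0, 0.751, 0.661, 0.0]
ft_force: [1.4, 0.2, -0.5]
grip_width: 0.0856
grip_force: 0.0
```

Call:
arm_command:
  deltas: "0.022 0.04 -0.01 0 0 2; 0.043 0.08 -0.02 0 0 2; 0.065 0.115 -0.04 0 0 2; 0.081 0.136 -0.08 0 0 2; 0.081 0.136 -0.11 0 0 2; 0.081 0.136 -0.11 0 0 2; 0.081 0.136 -0.11 0 0 2"

```text
time: 1.6
tool_pos: [0.4179, -0.1771, 0.2215]
tool_rot: [-0.001, 0.741, 0.672, -0.0]
ft_force: [0.7, 0.7, 1.3]
grip_width: 0.0856
grip_force: 0.0
```

```bash
cat > wr.py <<'E'
import sys
from workcell import robot, optics
from h import *
s=robot.read_state(); c=optics.get_calibration("wrist"); p,d=optics.read_camera("wrist")
n=sys.argv[1]
np.savez(n+".npz",p=p,d=d,**{k:np.array(v) for k,v in c.items()})
cv2.imwrite(f"pics/{n}.png",p[:,:,::-1])
w,x,y,z=s["tool_rot"]
R=cv2.Rodrigues  # unused
from scipy.spatial.transform import Rotation as Ro
M=Ro.from_quat([x,y,z,w]).as_matrix()
print("t",round(s["time"],2),"tcp",s["tool_pos"].round(4),"yawx",round(np.degrees(np.arctan2(M[1,0],M[0,0])),2),"z",M[:,2].round(3),"F",s["ft_force"].round(2),"w",s["grip_width"].round(4),"gf",s["grip_force"],"q",s["joint_pos"].round(2))
W=cloud(p,d,c)
E
cat > w1.py <<'E'
exec(open("wr.py").read())
x,y,z=W[...,0],W[...,1],W[...,2]
print("cam",(-np.array(c["R"]).T@np.array(c["t"])).round(3))
def rep(m,name):
    m=cv2.morphologyEx(m.astype(np.uint8),cv2.MORPH_OPEN,np.ones((3,3)))>0
    if m.sum()<10: print(name,"none"); return
    q=W[m]; r=cv2.minAreaRect(q[:,:2].astype(np.float32)*1000); print(name,len(q),q.mean(0).round(4),[np.round(x,1) for x in r])
near=(abs(x-.418)<.03)&(abs(y+.1765)<.03)
rep(near&(abs(z-.074)<.004),"gtop"); 
near=(abs(x-.418)<.045)&(abs(y+.1765)<.045)
rep(near&(abs(z-.034)<.004),"stand")
E
python3 w1.py w1
```

```text
Traceback (most recent call last):
  File "w1.py", line 1, in <module>
    exec(open("wr.py").read())
    ~~~~^^^^^^^^^^^^^^^^^^^^^^
AttributeError: 'float' object has no attribute 'round'
```

View pics/w1.png

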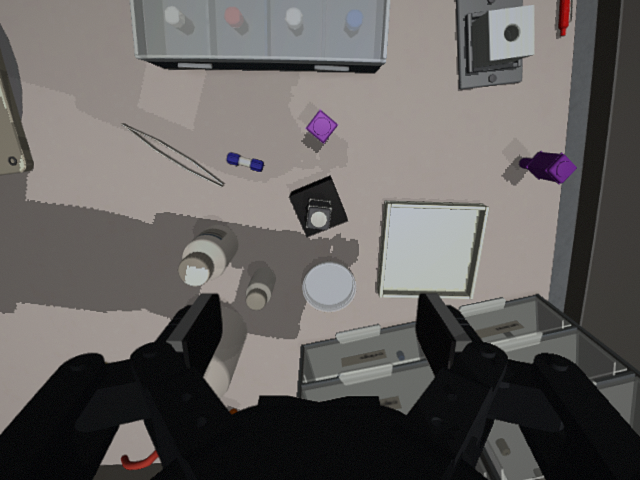

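The wrist view shows the gauge in its stand at (318,213), the tray around (432,250), the petri dish at (329,285) and the right block at (505,32). I'll fix the print and measure.

```bash
sed -i 's/s\["grip_width"\].round(4)/round(s["grip_width"],4)/' wr.py; sed -i '/R=cv2.Rod/d' wr.py
cat >> w1.py <<'E'
rep((x>.45)&(x<.63)&(y<-.17)&(y>-.315)&(z>.0145)&(z<.021),"trayrim")
g=cv2.resize(p[160:270,260:380,::-1],(720,660)[:2] if 0 else (640,587),interpolation=cv2.INTER_CUBIC); cv2.imwrite("pics/w2c.png",g)
E
python3 w1.py w2
```

```text
t 1.65 tcp [ 0.4186 -0.1777  0.2224] yawx 84.35 z [ 0.001 -0.001 -1.   ] F [ 0.38 -0.69  0.3 ] w 0.0854 gf 0.0 q [-0.43  0.18  2.   -0.    0.96 -0.33]
cam [ 0.425 -0.103  0.365]
gtop 479 [ 0.4167 -0.1759  0.0747] [array([ 416.6, -176.6]), array([19.9, 20.2]), np.float64(77.2)]
stand 1409 [ 0.4167 -0.173   0.0343] [array([ 416.4, -176.9]), array([46.3, 46.5]), np.float64(16.9)]
trayrim 1502 [ 0.5418 -0.2412  0.0176] [array([ 555.3, -250.2]), array([120.6, 150. ]), np.float64(82.9)]
```

View pics/w2c.png

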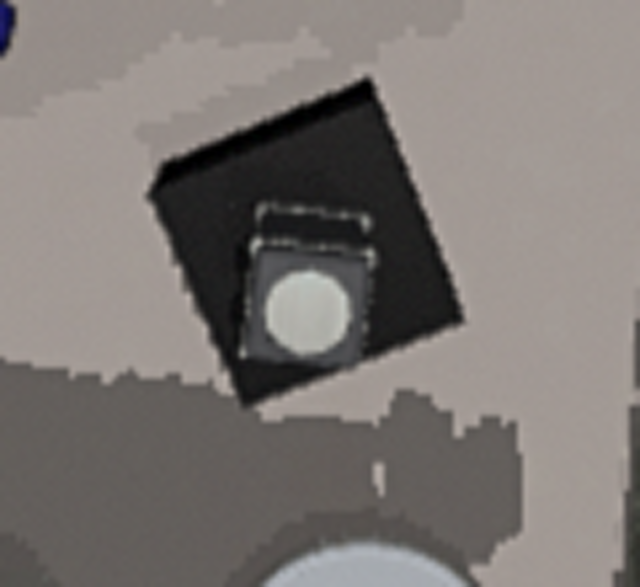

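The gauge centre is (0.4166, -0.1766), yaw about -12.8°. I'll turn the tool -7°, shift it and go down to a TCP height of about 44 mm.

Call:
arm_command:
  deltas: "-0.002 0.001 -0.04 0 0 -7; -0.002 0.001 -0.085 0 0 -7; -0.002 0.001 -0.13 0 0 -7; -0.002 0.001 -0.155 0 0 -7; -0.002 0.001 -0.17 0 0 -7; -0.002 0.001 -0.177 0 0 -7; -0.002 0.001 -0.177 0 0 -7"

```text
time: 2.4
tool_pos: [0.4166, -0.1768, 0.0447]
tool_rot: [0.0, 0.781, 0.625, 0.0]
ft_force: [-0.0, 0.8, 0.7]
grip_width: 0.0853
grip_force: 0.0
```

Call:
arm_command:
  deltas: "0 0 0 0 0 0; 0 0 0 0 0 0; 0 0 0 0 0 0; 0 0 0 0 0 0; 0 0 0 0 0 0; 0 0 0 0 0 0; 0 0 0 0 0 0; 0 0 0 0 0 0"
  claw: 0
  squeeze: 40

```text
time: 3.2
tool_pos: [0.4164, -0.1762, 0.0449]
tool_rot: [0.0, 0.78, 0.625, 0.0]
ft_force: [-1.0, 0.1, 7.0]
grip_width: 0.0192
grip_force: 40.1
```

Call:
arm_command:
  deltas: "0 0 0.03 0 0 0; 0 0 0.07 0 0 0; 0 0 0.12 0 0 0; 0.03 0.01 0.155 0 0 4; 0.075 0.025 0.16 0 0 8; 0.12 0.04 0.16 0 0 12; 0.16 0.055 0.16 0 0 16; 0.18 0.06 0.16 0 0 16"

```text
time: 4.0
tool_pos: [0.5991, -0.1145, 0.2045]
tool_rot: [0.001, 0.685, 0.729, 0.001]
ft_force: [-0.3, -1.0, -1.4]
grip_width: 0.0196
grip_force: 41.7
```

Call:
arm_command:
  deltas: "0 0 0 0 0 0; 0 0 0 0 0 0"

```text
time: 4.2
tool_pos: [0.5952, -0.1158, 0.2036]
tool_rot: [-0.001, 0.686, 0.728, -0.001]
ft_force: [0.3, 0.7, -1.5]
grip_width: 0.0193
grip_force: 41.7
```

```bash
cat > w3.py <<'E'
exec(open("wr.py").read())
print("cam",(-np.array(c["R"]).T@np.array(c["t"])).round(3))
x,y,z=W[...,0],W[...,1],W[...,2]
for b in [(.593,.1165),(.5965,.041),(.6008,-.0344)]:
    m=(abs(x-b[0])<.03)&(abs(y-b[1])<.03)&(abs(z-.042)<.004)
    m=cv2.morphologyEx(m.astype(np.uint8),cv2.MORPH_OPEN,np.ones((3,3)))
    if m.sum()<50: print(b,"none");continue
    r=cv2.minAreaRect(W[m>0][:,:2].astype(np.float32)*1000)
    # bore: dark pixels enclosed in the block top -> ray intersect z=.042
    cs,hi=cv2.findContours(m,cv2.RETR_CCOMP,cv2.CHAIN_APPROX_NONE)
    out=[]
    for k,h_ in zip(cs,hi[0]):
        if h_[3]>=0 and cv2.contourArea(k)>60:
            n=cv2.undistortPoints(k.astype(float),np.array(c["camera_matrix"]),np.array(c["dist"])).reshape(-1,2)
            ray=np.c_[n,np.ones(len(n))]@np.array(c["R"]); o=-np.array(c["R"]).T@np.array(c["t"])
            P=o+ray*((.042-o[2])/ray[:,2])[:,None]
            e=cv2.fitEllipse((P[:,:2]*1000).astype(np.float32)); out.append((np.round(e[0],1),np.round(e[1],1)))
    print(b,m.sum(),np.median(W[m>0][:,2]).round(4),[np.round(v,1) for v in r],out)
E
python3 w3.py w3
```

```text
t 4.2 tcp [ 0.5952 -0.1158  0.2036] yawx 93.41 z [-0.002  0.    -1.   ] F [ 0.31  0.66 -1.49] w 0.0193 gf 41.677865982055664 q [-0.21  0.43  1.69 -0.    1.02 -0.27]
cam [ 0.59  -0.041  0.346]
(0.593, 0.1165) none
(0.5965, 0.041) 2531 0.0422 [array([595.1,  41.1]), array([40.1, 41. ]), np.float64(2.8)] [(array([595.2,  40. ]), array([13. , 13.9]))]
(0.6008, -0.0344) 2024 0.0422 [array([599.8, -34.7]), array([39.9, 39.3]), np.float64(3.2)] [(array([599.7, -34.9]), array([13.5, 16.7]))]
```

View pics/w3.png

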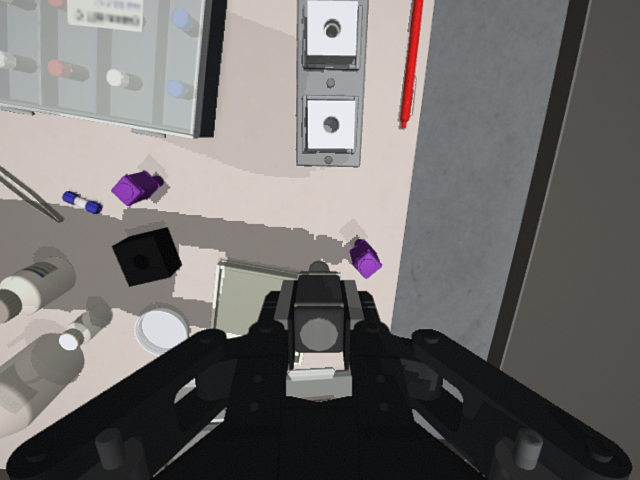

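The gauge is held upright between the pads, with its top at (318,335) and its tip at (319,265). The right bore is at (331,125) and the middle bore at (331,30). Now I'll check the gauge's position in the hand from the same image.

Run:
```python
from h import *
p,d,c=load("w3.npz"); W=cloud(p,d,c); x,y,z=W[...,0],W[...,1],W[...,2]
print(W[335,318],W[320,305],W[352,335])
m=np.zeros(z.shape,np.uint8); m[305:372,292:350]=1
zt=np.nanmedian(z[325:345,310:326]); print(zt)
m=m*(abs(z-zt)<.003)
q=W[m>0]; print(len(q),q.mean(0),cv2.minAreaRect(q[:,:2].astype(np.float32)*1000))
m=np.zeros(z.shape,bool); m[258:275,308:332]=1
m&=(z>.13)&(z<.21); q=W[m]; print(len(q),q.mean(0) if len(q) else "")
```

```text
[ 0.59412627 -0.11597511  0.23421042] [ 0.58877656 -0.11018296  0.23334275] [ 0.60155307 -0.12530873  0.2315707 ]
0.2344113189660128
2250 [ 0.59435601 -0.11443695  0.23353398] ((595.1943359375, -115.47772216796875), (21.85387420654297, 22.634235382080078), 4.314218044281006)
264 [ 0.59396307 -0.10905067  0.18437211]
```

Call:
arm_command:
  deltas: "0.001 0.03 0 0 0 0; 0.004 0.07 -0.02 0 0 0; 0.004 0.081 -0.06 0 0 0; 0.004 0.081 -0.1 0 0 0; 0.004 0.081 -0.115 0 0 0; 0.004 0.081 -0.118 0 0 0; 0.004 0.081 -0.118 0 0 0"

```text
time: 4.95
tool_pos: [0.6003, -0.0358, 0.0871]
tool_rot: [0.0, 0.686, 0.727, 0.0]
ft_force: [0.3, 0.1, -1.0]
grip_width: 0.0193
grip_force: 41.6
```

Call:
arm_command:
  deltas: "0 0 -0.004 0 0 0; 0 0 -0.007 0 0 0; 0 0 -0.01 0 0 0; 0 0 -0.01 0 0 0"

```text
time: 5.35
tool_pos: [0.6001, -0.0352, 0.0764]
tool_rot: [0.0, 0.686, 0.728, 0.0]
ft_force: [0.2, -0.6, -1.0]
grip_width: 0.0197
grip_force: 41.6
```

Call:
arm_command:
  deltas: "0 0 -0.003 0 0 0; 0 0 -0.006 0 0 0; 0 0 -0.006 0 0 0"

```text
time: 5.65
tool_pos: [0.6, -0.035, 0.0699]
tool_rot: [-0.0, 0.686, 0.728, -0.0]
ft_force: [-0.1, -0.5, -1.2]
grip_width: 0.0192
grip_force: 41.7
```

Call:
arm_command:
  deltas: "0 0 -0.002 0 0 0; 0 0 -0.003 0 0 0; 0 0 -0.003 0 0 0"

```text
time: 5.95
tool_pos: [0.6, -0.0351, 0.0671]
tool_rot: [-0.0, 0.686, 0.728, -0.0]
ft_force: [-0.5, -0.1, -1.9]
grip_width: 0.0194
grip_force: 41.7
```

Call:
arm_command:
  deltas: "0 0 -0.001 0 0 0; 0 0 -0.0015 0 0 0; 0 0 -0.0015 0 0 0"

```text
time: 6.25
tool_pos: [0.6001, -0.0351, 0.0658]
tool_rot: [-0.0, 0.686, 0.728, -0.0]
ft_force: [-0.1, 0.0, -1.9]
grip_width: 0.0197
grip_force: 41.7
```

Call:
arm_command:
  deltas: "0 0 -0.001 0 0 0; 0 0 -0.0015 0 0 0; 0 0 -0.0015 0 0 0"

```text
time: 6.55
tool_pos: [0.6001, -0.0351, 0.0642]
tool_rot: [-0.0, 0.686, 0.728, -0.0]
ft_force: [0.2, 0.0, -1.0]
grip_width: 0.0197
grip_force: 41.7
```

Call:
arm_command:
  deltas: "0 0 -0.001 0 0 0; 0 0 -0.0015 0 0 0; 0 0 -0.0015 0 0 0"

```text
time: 6.85
tool_pos: [0.6001, -0.0351, 0.0627]
tool_rot: [-0.0, 0.686, 0.728, -0.0]
ft_force: [0.1, 0.7, -1.3]
grip_width: 0.0194
grip_force: 41.7
```

Call:
arm_command:
  deltas: "0 0 -0.001 0 0 0; 0 0 -0.0015 0 0 0; 0 0 -0.0015 0 0 0"

```text
time: 7.15
tool_pos: [0.6001, -0.0351, 0.0612]
tool_rot: [-0.0, 0.686, 0.728, -0.0]
ft_force: [1.1, -0.4, -1.3]
grip_width: 0.0193
grip_force: 41.7
```

Call:
arm_command:
  deltas: "0 0 -0.001 0 0 0; 0 0 -0.0015 0 0 0; 0 0 -0.0015 0 0 0"

```text
time: 7.45
tool_pos: [0.6001, -0.0351, 0.0597]
tool_rot: [-0.0, 0.686, 0.728, -0.0]
ft_force: [-0.1, 1.8, -1.5]
grip_width: 0.0195
grip_force: 41.7
```

Call:
arm_command:
  deltas: "0 0 -0.001 0 0 0; 0 0 -0.0015 0 0 0; 0 0 -0.0015 0 0 0"

```text
time: 7.75
tool_pos: [0.6, -0.0351, 0.0582]
tool_rot: [-0.0, 0.686, 0.728, -0.0]
ft_force: [0.2, 0.5, -1.6]
grip_width: 0.0195
grip_force: 41.7
```

Call:
arm_command:
  deltas: "0 0 -0.001 0 0 0; 0 0 -0.0015 0 0 0; 0 0 -0.0015 0 0 0"

```text
time: 8.05
tool_pos: [0.6001, -0.0351, 0.0567]
tool_rot: [-0.0, 0.686, 0.728, -0.0]
ft_force: [-0.0, 0.7, -0.9]
grip_width: 0.0192
grip_force: 41.7
```

Call:
arm_command:
  deltas: "0 0 -0.001 0 0 0; 0 0 -0.0015 0 0 0; 0 0 -0.0015 0 0 0"

```text
time: 8.35
tool_pos: [0.6001, -0.0351, 0.0552]
tool_rot: [-0.0, 0.686, 0.728, -0.0]
ft_force: [-0.1, 0.5, -1.4]
grip_width: 0.0193
grip_force: 41.7
```

Call:
arm_command:
  deltas: "0 0 -0.001 0 0 0; 0 0 -0.0015 0 0 0; 0 0 -0.0015 0 0 0"

```text
time: 8.65
tool_pos: [0.6001, -0.0351, 0.0537]
tool_rot: [-0.0, 0.686, 0.728, -0.0]
ft_force: [0.9, 1.8, -1.2]
grip_width: 0.0193
grip_force: 41.7
```

Call:
arm_command:
  deltas: "0 0 -0.0005 0 0 0; 0 0 -0.001 0 0 0; 0 0 -0.001 0 0 0"

```text
time: 8.95
tool_pos: [0.6001, -0.0351, 0.053]
tool_rot: [0.0, 0.686, 0.728, 0.0]
ft_force: [-0.4, 0.8, 0.5]
grip_width: 0.0193
grip_force: 41.9
```

Call:
arm_command:
  deltas: "0 0 -0.0005 0 0 0; 0 0 -0.0005 0 0 0"

```text
time: 9.15
tool_pos: [0.6001, -0.0351, 0.0529]
tool_rot: [0.0, 0.686, 0.728, -0.0]
ft_force: [-1.5, 1.7, 7.4]
grip_width: 0.0193
grip_force: 42.7
```

Call:
arm_command:
  deltas: "0 0 -0.0005 0 0 0; 0 0 -0.0005 0 0 0"

```text
time: 9.35
tool_pos: [0.6002, -0.0351, 0.0529]
tool_rot: [0.0, 0.686, 0.728, 0.0]
ft_force: [-4.6, 0.7, 10.7]
grip_width: 0.0192
grip_force: 43.4
```

The stop is at TCP 52.9 mm. With the grasp offset of 9.2 mm the grip centre is at 62.1 mm, so the gauge is home in the right block. I'll relieve the load, release and rise.

Call:
arm_command:
  deltas: "0 0 0.001 0 0 0; 0 0 0.001 0 0 0"

```text
time: 9.55
tool_pos: [0.6002, -0.0351, 0.0529]
tool_rot: [0.0, 0.686, 0.728, 0.0]
ft_force: [-0.7, -1.1, 3.9]
grip_width: 0.0192
grip_force: 42.3
```

Call:
arm_command:
  deltas: "0 0 0 0 0 0; 0 0 0 0 0 0; 0 0 0 0 0 0; 0 0 0 0 0 0; 0 0 0 0 0 0; 0 0 0 0 0 0; 0 0 0 0 0 0; 0 0 0 0 0 0"
  claw: 1

```text
time: 10.35
tool_pos: [0.6001, -0.0351, 0.0528]
tool_rot: [0.0, 0.686, 0.728, 0.0]
ft_force: [-0.1, 0.2, -0.3]
grip_width: 0.0853
grip_force: 0.0
```

Call:
arm_command:
  deltas: "0 0 0.03 0 0 0; 0 -0.015 0.07 0 0 0; 0 -0.04 0.11 0 0 0; 0 -0.07 0.14 0 0 0; 0 -0.07 0.14 0 0 0; 0 -0.07 0.14 0 0 0"

```text
time: 10.95
tool_pos: [0.6002, -0.1056, 0.1934]
tool_rot: [0.001, 0.686, 0.727, 0.0]
ft_force: [-0.6, -0.5, -1.0]
grip_width: 0.0856
grip_force: 0.0
```

```bash
cat > w4.py <<'E'
exec(open("w3.py").read())
for nm,zc,h in [("gtop",.082,.004),("block",.042,.003)]:
    m=(abs(x-.6)<.03)&(abs(y+.035)<.03)&(abs(z-zc)<h)
    m=cv2.morphologyEx(m.astype(np.uint8),cv2.MORPH_OPEN,np.ones((3,3)))>0
    q=W[m]; print(nm,len(q),np.median(q[:,2]).round(4) if len(q) else "", [np.round(v,1) for v in cv2.minAreaRect(q[:,:2].astype(np.float32)*1000)] if len(q)>5 else "")
cv2.imwrite("pics/%sc.png"%n,cv2.resize(p[20:260,200:440,::-1],(600,600)))
E
python3 w4.py w4
```

```text
t 10.95 tcp [ 0.6002 -0.1056  0.1934] yawx 93.3 z [ 0.001 -0.    -1.   ] F [-0.63 -0.47 -0.96] w 0.0856 gf 0.0 q [-0.19  0.44  1.7   0.    1.   -0.25]
cam [ 0.595 -0.03   0.336]
(0.593, 0.1165) none
(0.5965, 0.041) 2625 0.0422 [array([595.5,  40.5]), array([40.2, 40.4]), np.float64(2.3)] [(array([595.2,  40.2]), array([13.6, 14. ]))]
(0.6008, -0.0344) 1466 0.0422 [array([599.4, -34.8]), array([39.9, 39.3]), np.float64(2.1)] [(array([599.4, -36. ]), array([28.8, 29. ]))]
gtop 775 0.0826 [array([598.9, -35.1]), array([20.1, 20.1]), np.float64(3.3)]
block 1466 0.0422 [array([599.4, -34.8]), array([39.9, 39.3]), np.float64(2.1)]
```

The gauge top is 40.4 mm above the block top, so the gauge is home. Now I'll go down on the block, closing along x, to TCP 14.5 mm. That keeps the body about 4 mm above the gauge.

Call:
arm_command:
  deltas: "0 0.04 0 0 0 0; -0.0005 0.0705 0 0 0 0; -0.0005 0.0705 -0.04 0 0 0; -0.0005 0.0705 -0.08 0 0 0; -0.0005 0.0705 -0.12 0 0 0; -0.0005 0.0705 -0.15 0 0 0; -0.0005 0.0705 -0.16 0 0 0; -0.0005 0.0705 -0.16 0 0 0"

```text
time: 11.8
tool_pos: [0.5975, -0.0337, 0.0303]
tool_rot: [-0.002, 0.686, 0.728, -0.002]
ft_force: [0.4, 0.3, 0.3]
grip_width: 0.0854
grip_force: 0.0
```

Call:
arm_command:
  deltas: "0 0 -0.007 0 0 0; 0 0 -0.014 0 0 0; 0 0 -0.018 0 0 0; 0 0 -0.018 0 0 0"

```text
time: 12.2
tool_pos: [0.5996, -0.0346, 0.0149]
tool_rot: [0.0, 0.686, 0.728, 0.0]
ft_force: [0.2, -0.1, -0.7]
grip_width: 0.0853
grip_force: 0.0
```

Call:
arm_command:
  deltas: "0 0 0 0 0 0; 0 0 0 0 0 0; 0 0 0 0 0 0; 0 0 0 0 0 0; 0 0 0 0 0 0; 0 0 0 0 0 0"
  claw: 0
  squeeze: 40

```text
time: 12.8
tool_pos: [0.6, -0.0347, 0.0153]
tool_rot: [0.0, 0.686, 0.728, 0.0]
ft_force: [-1.0, 0.1, 5.7]
grip_width: 0.0393
grip_force: 41.5
```

Call:
arm_command:
  deltas: "0 0 0.004 0 0 0; 0 0 0.01 0 0 0; 0 0 0.02 0 0 0; 0 0 0.02 0 0 0"

```text
time: 13.2
tool_pos: [0.6005, -0.0346, 0.0363]
tool_rot: [0.001, 0.686, 0.728, 0.001]
ft_force: [0.4, -0.4, -1.3]
grip_width: 0.0396
grip_force: 40.8
```

Call:
arm_command:
  deltas: "0 0 0.04 0 0 0; 0 0 0.08 0 0 0; -0.015 -0.04 0.1 0 0 0; -0.03 -0.085 0.1 0 0 0; -0.045 -0.13 0.1 0 0 0; -0.058 -0.17 0.1 0 0 0; -0.063 -0.195 0.1 0 0 0; -0.063 -0.2 0.1 0 0 0"

```text
time: 14.0
tool_pos: [0.5357, -0.2374, 0.1351]
tool_rot: [0.0, 0.687, 0.727, -0.0]
ft_force: [0.4, 0.9, -2.9]
grip_width: 0.0391
grip_force: 41.9
```

Run:
```python
from h import *
from workcell import robot, optics
p,d,c=load("w2.npz"); W=cloud(p,d,c); x,y,z=W[...,0],W[...,1],W[...,2]
m=np.zeros(z.shape,np.uint8); m[195:302,376:492]=1
m=m*((z>.0015)&(z<.022)&(p.min(2)>95)&(p.max(2).astype(int)-p.min(2)<22))
print(np.nanmedian(z[230:270,410:450]))
m=cv2.morphologyEx(m,cv2.MORPH_OPEN,np.ones((3,3)))
print(m.sum(),cv2.minAreaRect(W[m>0][:,:2].astype(np.float32)*1000))
r=m*(z>.015); print(r.sum(),cv2.minAreaRect(W[r>0][:,:2].astype(np.float32)*1000))
p,d=optics.read_camera("scene"); cv2.imwrite("pics/s2.png",cv2.resize(p[150:380,200:500,::-1],(780,598)))
```

```text
0.004314397519118102
8147 ((548.7225341796875, -246.8958740234375), (115.42537689208984, 135.64952087402344), 83.04254150390625)
1151 ((548.7225341796875, -246.8958740234375), (115.42537689208984, 135.64952087402344), 83.04254150390625)
```

View pics/s2.png

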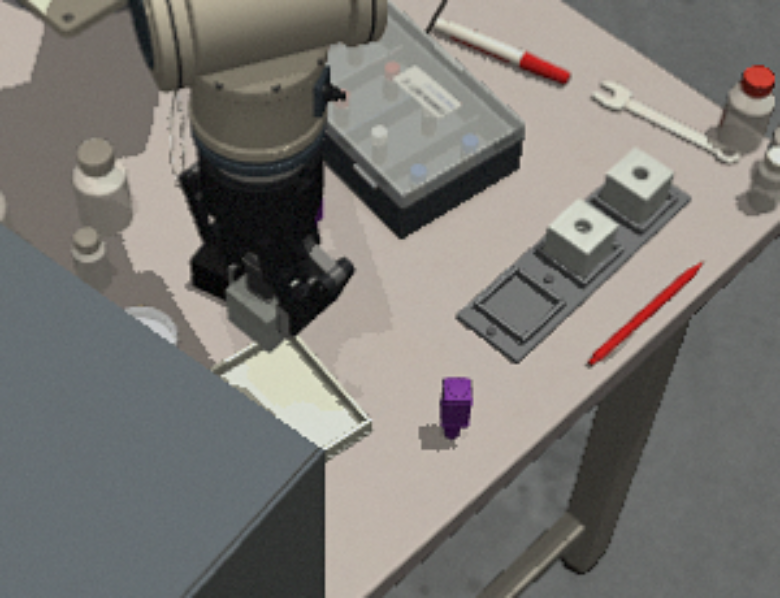

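The block with its gauge hangs upright over the tray, and the other two blocks are still in their nests. A quick fix of the tray centre from its rim corners in w2: (386,202), (487,205), (474,298), (379,295).

Run:
```python
from h import *
p,d,c=load("w2.npz")
k=np.array([[386,202],[487,205],[474,298],[379,295]],float)
n=cv2.undistortPoints(k[:,None],c["camera_matrix"],c["dist"]).reshape(-1,2)
ray=np.c_[n,np.ones(4)]@c["R"]; o=-c["R"].T@c["t"]
P=o+ray*((.018-o[2])/ray[:,2])[:,None]; print(P.round(4),P.mean(0).round(4))
```

```text
[[ 0.4888 -0.181   0.018 ]
 [ 0.5966 -0.1946  0.018 ]
 [ 0.5871 -0.3045  0.018 ]
 [ 0.4766 -0.289   0.018 ]] [ 0.5373 -0.2423  0.018 ]
```

Call:
arm_command:
  deltas: "0.001 -0.004 -0.03 0 0 0; 0.001 -0.004 -0.06 0 0 0; 0.001 -0.004 -0.085 0 0 0; 0.001 -0.004 -0.105 0 0 0; 0.001 -0.004 -0.113 0 0 0; 0.001 -0.004 -0.117 0 0 0; 0.001 -0.004 -0.117 0 0 0"

```text
time: 14.75
tool_pos: [0.538, -0.2382, 0.018]
tool_rot: [0.0, 0.686, 0.728, 0.0]
ft_force: [0.1, 0.2, -0.9]
grip_width: 0.0392
grip_force: 41.9
```

Call:
arm_command:
  deltas: "0 0 -0.001 0 0 0; 0 0 -0.002 0 0 0; 0 0 -0.002 0 0 0"

```text
time: 15.05
tool_pos: [0.5379, -0.2388, 0.0165]
tool_rot: [0.0, 0.686, 0.728, 0.0]
ft_force: [-0.1, 0.2, -1.7]
grip_width: 0.0393
grip_force: 41.9
```

Call:
arm_command:
  deltas: "0 0 -0.0005 0 0 0; 0 0 -0.001 0 0 0; 0 0 -0.001 0 0 0"

```text
time: 15.35
tool_pos: [0.5376, -0.2386, 0.0148]
tool_rot: [0.0, 0.686, 0.728, 0.0]
ft_force: [-1.0, 0.6, -2.6]
grip_width: 0.0391
grip_force: 41.9
```

Call:
arm_command:
  deltas: "0 0 -0.0005 0 0 0; 0 0 -0.001 0 0 0; 0 0 -0.001 0 0 0"

```text
time: 15.65
tool_pos: [0.5375, -0.2385, 0.0137]
tool_rot: [-0.0, 0.686, 0.728, -0.0]
ft_force: [-0.3, 0.8, -2.7]
grip_width: 0.0392
grip_force: 41.9
```

Call:
arm_command:
  deltas: "0 0 -0.0005 0 0 0; 0 0 -0.0005 0 0 0"

```text
time: 15.85
tool_pos: [0.5376, -0.2386, 0.0134]
tool_rot: [0.0, 0.686, 0.728, 0.0]
ft_force: [-0.4, 1.1, -1.3]
grip_width: 0.0393
grip_force: 42.0
```

Call:
arm_command:
  deltas: "0 0 -0.0005 0 0 0; 0 0 -0.0005 0 0 0"

```text
time: 16.05
tool_pos: [0.5376, -0.2386, 0.0133]
tool_rot: [0.0, 0.686, 0.728, 0.0]
ft_force: [-2.2, 0.7, 4.5]
grip_width: 0.0394
grip_force: 42.7
```

Call:
arm_command:
  deltas: "0 0 -0.0003 0 0 0; 0 0 -0.0003 0 0 0"

```text
time: 16.25
tool_pos: [0.5376, -0.2386, 0.0133]
tool_rot: [0.0, 0.686, 0.728, 0.0]
ft_force: [-2.8, 1.5, 8.1]
grip_width: 0.039
grip_force: 43.3
```

Call:
arm_command:
  deltas: "0 0 0.001 0 0 0; 0 0 0.001 0 0 0"

```text
time: 16.45
tool_pos: [0.5377, -0.2386, 0.0135]
tool_rot: [0.0, 0.686, 0.728, 0.0]
ft_force: [0.2, 0.4, -2.0]
grip_width: 0.0392
grip_force: 42.0
```

Call:
arm_command:
  deltas: "0 0 0 0 0 0; 0 0 0 0 0 0; 0 0 0 0 0 0; 0 0 0 0 0 0; 0 0 0 0 0 0; 0 0 0 0 0 0"
  claw: 0.7

```text
time: 17.05
tool_pos: [0.5376, -0.2386, 0.0135]
tool_rot: [0.0, 0.686, 0.728, 0.0]
ft_force: [-1.2, -0.5, 0.3]
grip_width: 0.0597
grip_force: 0.0
```

Call:
arm_command:
  deltas: "0 0 0.01 0 0 0; 0 0 0.03 0 0 0; 0 0 0.06 0 0 0; 0 0 0.1 0 0 0; -0.02 0.04 0.14 0 0 0; -0.05 0.08 0.16 0 0 0; -0.08 0.12 0.16 0 0 0; -0.1 0.14 0.16 0 0 0"

```text
time: 17.85
tool_pos: [0.4367, -0.0971, 0.1752]
tool_rot: [0.001, 0.686, 0.728, 0.001]
ft_force: [0.6, 0.9, -0.7]
grip_width: 0.0595
grip_force: 0.0
```

Run:
```python
from h import *
from workcell import robot, optics
p,d=optics.read_camera("side"); c=optics.get_calibration("side"); W=cloud(p,d,c); x,y,z=W[...,0],W[...,1],W[...,2]
m=(abs(x-.5376)<.03)&(abs(y+.2386)<.03)
for lo,hi in [(.074,.09),(.034,.045)]:
    q=W[m&(z>lo)&(z<hi)]; print(len(q),q.mean(0).round(4),np.percentile(q[:,2],[5,50,95]).round(4))
cv2.imwrite("pics/e.png",cv2.resize(p[160:330,200:430,::-1],(800,591)))
s=robot.read_state(); print(s["time"],s["tool_pos"],s["ft_force"],s["grip_width"])
```

```text
39 [ 0.5367 -0.2351  0.0782] [0.0745 0.0784 0.0812]
109 [ 0.5362 -0.2317  0.0387] [0.0351 0.0385 0.0442]
17.9 [ 0.4307725  -0.09383007  0.17383138] [-6.88556092  2.76953589 -2.01782552] 0.05964631938004774
```

View pics/e.png

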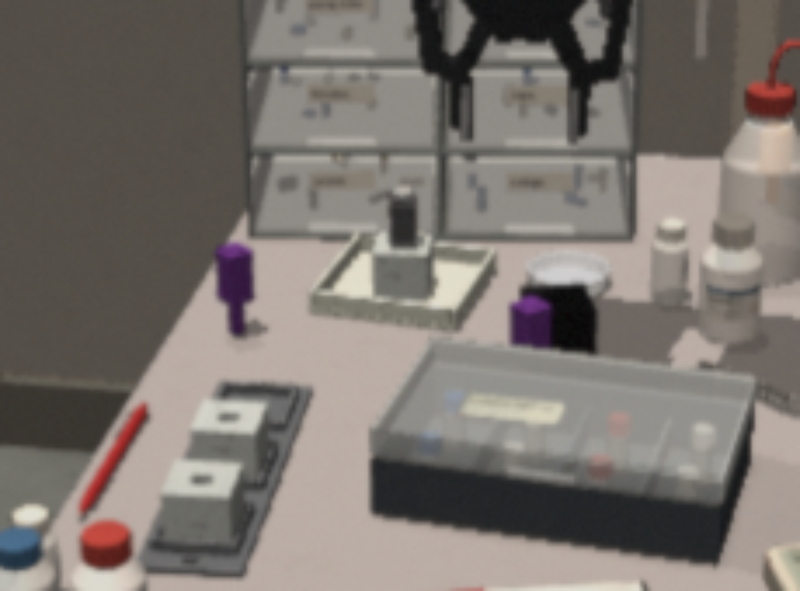

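The picture shows the block standing upright near the middle of the tray at (403,260) with the gauge home in it, the other two blocks in their nests, and the gripper clear. I'm handing it in.

```bash
python3 -c "
from workcell import robot
print(robot.sign_off())"
```

```text
the job is handed in; nothing more can be done
None
```

I found that the right (-y) block takes the pin down to its shoulder, set it upright near the middle of the tray with the gauge fully home, and handed the job in at about 18 s; the hand-in returned no verdict.

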